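Ratchet the slack mould press tight

ROBOT

A 6-joint arm with a two-finger parallel gripper is mounted at the origin on the work surface; the furniture and walls round the work are solid. World frame = base frame: x ahead of the robot, y to its left, z up, the work surface at z = 0. Lengths are in m, angles in rad, forces in N, time in s.
With the tool pointing down it reaches from about 0.3 to 0.775 m from the base axis. Payload 14.6 kg.
Tool frame: the origin (TCP) lies midway between the tips of the shut fingers; the grasp point (between the pads) lies 19 mm behind it (ctrl.tcp_to_grasp is the distance from the TCP to the grasp point, in m); x points along the fingers, y is the direction in which the jaws open and shut, and the axes are right-handed (so a half turn about x gives the same grasp; the last joint's range is limited). The gripper opens to 94 mm and grips with 3 to 60 N. Pads are 16 mm wide; open, the fingers measure 119 mm over their backs; the gripper's body (75 mm by 177 mm) begins 78 mm behind the grasp point.
Start: joints at [1.263, 0.3, 1.521, -0, 1.321, -0.067], TCP at [0.131, 0.534, 0.205] pointing down, gripper open.
Joint ranges: [-3.03, 3.03], [-0.79, 2.21], [0.23, 2.52], [-1.04, 4.18], [0, 3.07], [-2.55, 2.55]. Speed limits (rad/s): [2.22, 2.22, 2.57, 3.14, 3.14, 3.14].

INTERFACE

Orientations are given as [roll, pitch, yaw] about the fixed x, y, z axes, in that order (R = Rz(yaw) Ry(pitch) Rx(roll)).
In Python, from station import ctrl gives the robot as it stands.
- The arm moves only by the tool jog_arm, never from a script. Its argument "rows" is one flat list of numbers, 7 for each row, row after row: the shift along the world's x, y, z in m, then the turn, a rotation vector about the world's x, y, z in degrees, then the closure, from 0 (fully open) to 1 (shut). A call has 1 to 8 rows; each row shifts and turns the commanded pose from where the row before left it; what a row does not reach is not made up. A row lasts 1/12 s, in which the tool goes at most 41.7 mm and 7.16 degrees, less where a joint would pass 70% of its speed; a pose out of reach is approached as far as the arm can. A call with a gripper value outside its range is refused whole. The fingers move at their own pace and stop on an object; "squeeze" is the grip in N (left out, the last holds). Time passes only in rows, so rows that do not move let the fingers close. It gives the time, the measured TCP pose, the force and the opening at its end, in the units of the state.
- ctrl.get_obs(): the state, without advancing time (a new reading comes with each control period).
- ctrl.camera(name): name is "side" or "top" or "wrist"; returns (picture, depth): 480x640x3 uint8, red, green, blue; 480x640 float32, m along the optical axis (not along the pixel's ray), 0 where there is no reading.
- ctrl.camera_model(name): a dict with "K" (3x3 intrinsics, pixels), "dist" ([k1, k2, p1, p2, k3] as OpenCV has them; the pictures are not rectified), "extrinsics" (4x4, takes a point from camera to world coordinates). Camera axes: x right, y down, z forward; pixel columns grow to the right and rows downward; lengths in m; the calibration is good to about 2 mm. A picture is of the moment at which its call begins: read the wrist's pose just before it. camera_model takes no time and is no camera call; for the wrist camera it gives the pose at the moment of the call.
- ctrl.hand_in(): hands the job in, once; it reports no verdict.
The state is a dict: "time_s": time; "qpos": joint angles; "joint_vel": joint speeds; "tau": joint torques, N m; "ee_pos": TCP position; "eef_rot": TCP orientation; "force": force on the tool from outside, world axes, zero at the start; "moment": the same for the moment, N m; "grip_width": finger opening in m.
Only numpy, scipy, OpenCV 4.12 (cv2) and the standard library are available. Lean on these libraries where they do the work, as an engineer would, in place of code of your own. Each camera call takes 0.05 s, during which the arm holds its last target.

TASK

One of the two mould presses has been left slack, with its pad hanging clear above the mould. Push the ratchet handle of that press back and forth between its pillars until the pad bears firmly on the mould and the screw will turn no further; stop there without forcing it, and leave the handle of the press that is already done up alone.

Things in the scene. Friction and masses are not known exactly. Their poses are not given: they have to be found in the camera images.
- press_1: One of two equal presses. Origin on the bench on the screw's vertical axis; its -x axis points to the front (up to 0.25 rad off the robot's -x). Base and top plate (84 to 100 mm high) 130 x 130 mm; four pillars, 16 mm thick, at 45 mm either way in x and y, end 150 mm high. Ratchet head 68 mm across, 104 to 128 mm high. Which press is slack (pad 6 to 11 mm clear, screw end as much higher) varies.
- press_2: The other press, of the same build. On both: turning clockwise seen from above (grip to the robot's left, +y) drives the screw down, 3.5 mm per rad; swinging back is free (under 2 N), and the ratchet, 20 teeth a turn, catches again within 0.31 rad. The lever swings 0.56 rad to either side of the press's -x axis, to the front pillars. The screw stays where it is left.
- grip_1 (a point): Centre of the upright black grip at the end of the lever of press_1: a cylinder 20 mm thick, 124 to 176 mm above the bench (centre 150 mm), 120 mm from the screw's axis. The steel lever under it (14 mm wide) has its top at 122 mm, its round end (24 mm across) at 124 mm. At least 25 mm of free room round the grip.
- grip_2 (a point): The same on press_2. On both: driving the screw takes about 5 to 8 N of push at the grip while it moves (0 to 3 N remain when the push stands still). When the pad bears on the mould the screw stops hard, wherever in the swing the lever then is, and the push rises steeply: 10 to 20 N without further turning means tight.
- pad_1 (a point): Centre of the lower face of the round steel pad (36 mm across) at the foot of the screw of press_1. It only moves straight up and down.
- pad_2 (a point): The same on press_2.
- mould_top_1 (a point): Centre of the upper face of the aluminium mould (45 x 100 x 30 mm, fixed) in press_1, 42 mm above the bench. The pad bears on it when both are at one height.
- mould_top_2 (a point): The same on press_2.

How it is judged:
At the end, for the whole second after the job is handed in: The press that was slack is tight and stays so: its pad is home on the mould, within 0.3 mm. The pad of the other press is still down on its mould, within 1 mm (z of pad_1 in the frame of mould_top_1 below 0.0003 m and z of pad_2 in the frame of mould_top_2 below 0.001 m); the robot touches nothing.
It fails at once if the handle of the press that was tight at the start is moved by more than 30 mm (distance of grip_2 from where it was at the start of the episode above 0.03 m).
It fails at once if the handle is forced (pushed with more than 60 N) (contact force between any of the arm, the fingers and press_1 above 60 N).
It also fails if it takes over 72 s, if anything falls off the work surface, if the arm or the gripper's body presses on something with over 40 N, if the wrist force passes 120 N, or if a joint passes its speed limit or range.

## Working session

There is one attempt and no reset: what is moved stays moved. The work goes in short steps, Python scripts to look and compute and a tool call to move; the robot and the scene stay as the last step left them, time stands still between calls to the robot, and variables do not carry over. Pictures are saved under pics/ and viewed, and the job is handed in when it is done.

Besides the shell and the picture viewer there is one more tool, called after "Emit:" by a JSON object that holds its "api" and its "payload", one argument or row to a line. jog_arm: Moves the arm, as the interface text tells. Its arguments: {"type":"object","properties":{"rows":{"type":"array"},"squeeze":{"type":"number"}},"required":["rows"]}

```bash
mkdir -p pics; ls; python3 - <<'E'
from station import ctrl
import cv2,numpy as np
o=ctrl.get_obs();print({k:np.round(v,3) for k,v in o.items()})
for n in("side","top","wrist"):
    p,d=ctrl.camera(n);cv2.imwrite(f"pics/{n}0.png",p[:,:,::-1]);np.savez(f"{n}0.npz",p=p,d=d)
    m=ctrl.camera_model(n);print(n,{k:np.round(v,3).tolist() for k,v in m.items()})
E
```

```text
pics
{'time_s': np.float64(0.0), 'qpos': array([ 1.263,  0.3  ,  1.522,  0.   ,  1.321, -0.067]), 'joint_vel': array([-0.002, -0.001,  0.001,  0.002, -0.   , -0.001]), 'tau': array([ 0.0000e+00, -5.3182e+01, -3.5273e+01,  7.1000e-02,  2.5000e-02,
       -0.0000e+00]), 'ee_pos': array([0.131, 0.534, 0.205]), 'eef_rot': array([-1.658,  1.57 , -1.899]), 'force': array([ 0.002, -0.139,  1.145]), 'moment': array([-0.025,  0.001,  0.026]), 'grip_width': np.float64(0.094)}
side {'K': [[616.549, 0.0, 320.067], [0.0, 616.549, 238.332], [0.0, 0.0, 1.0]], 'dist': [-0.167, 0.0, 0.0, 0.0, 0.0], 'extrinsics': [[0.998, 0.031, -0.049, 0.591], [0.058, -0.473, 0.879, -1.065], [0.004, -0.881, -0.474, 0.614], [0.0, 0.0, 0.0, 1.0]]}
top {'K': [[455.326, 0.0, 321.23], [0.0, 455.326, 242.492], [0.0, 0.0, 1.0]], 'dist': [-0.111, 0.0, 0.0, 0.0, 0.0], 'extrinsics': [[0.018, -0.998, 0.066, 0.504], [-1.0, -0.018, -0.003, -0.123], [0.004, -0.066, -0.998, 0.972], [0.0, 0.0, 0.0, 1.0]]}
wrist {'K': [[351.683, 0.0, 321.227], [0.0, 351.683, 239.144], [0.0, 0.0, 1.0]], 'dist': [-0.03, 0.0, 0.0, 0.0, 0.0], 'extrinsics': [[0.238, 0.932, 0.275, 0.052], [0.971, -0.228, -0.069, 0.554], [-0.001, 0.284, -0.959, 0.384], [0.0, 0.0, 0.0, 1.0]]}
```

View pics/side0.png

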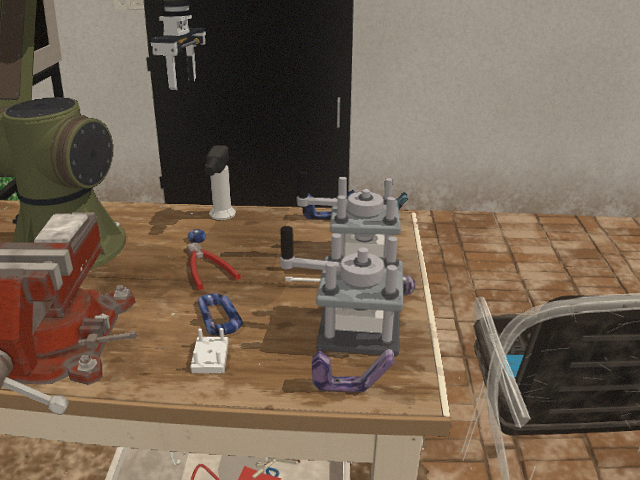

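View pics/top0.png

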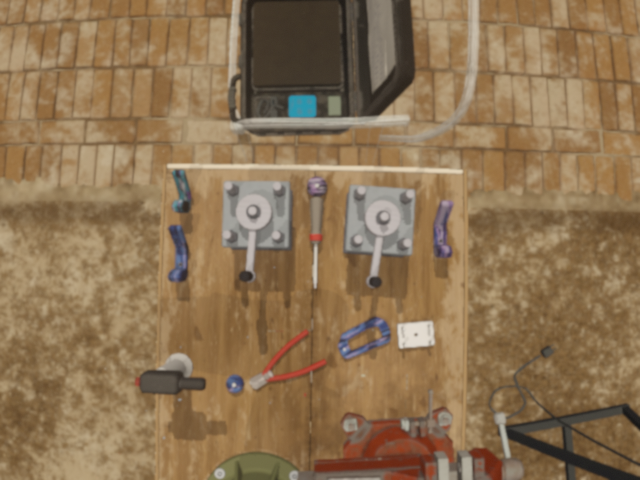

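The side view shows the nearer press at about (362,290) and the farther one at (366,225). In the top view the left press has its screw at (253,212) and grip at (247,275). The right press has its screw at (383,217) and grip at (375,281). Next I'll measure both and zoom in.

```bash
cat > h.py <<'E'
import cv2,numpy as np
from station import ctrl
def ray(m,uv):
    K=np.array(m["K"]);D=np.array(m["dist"]);E=np.array(m["extrinsics"])
    n=cv2.undistortPoints(np.array([[uv]],float),K,D)[0,0]
    return E[:3,3],E[:3,:3]@np.array([n[0],n[1],1.])
def onz(m,uv,z):
    o,r=ray(m,uv);return o+r*(z-o[2])/r[2]
def cloud(m,d):
    K=np.array(m["K"]);D=np.array(m["dist"]);E=np.array(m["extrinsics"])
    v,u=np.mgrid[0:480,0:640]
    n=cv2.undistortPoints(np.stack([u.ravel(),v.ravel()],-1).astype(float)[:,None],K,D)[:,0]
    P=np.c_[n,np.ones(len(n))]*d.ravel()[:,None]
    return (P@E[:3,:3].T+E[:3,3]).reshape(480,640,3)
E
python3 - <<'E'
from h import *
f=np.load("top0.npz");m=ctrl.camera_model("top");C=cloud(m,f["d"]);g=f["p"].astype(int)
for nm,(x0,x1,y0,y1) in dict(L=(215,298,172,290),R=(338,422,172,295)).items():
    sub=np.zeros((480,640),bool);sub[y0:y1,x0:x1]=1
    blk=sub&(g.max(2)<55)
    n,l,s,c=cv2.connectedComponentsWithStats(blk.astype(np.uint8))
    for i in range(1,n):
        if s[i,4]>20:
            mk=l==i; print(nm,"black",c[i],s[i],"z",np.percentile(C[mk][:,2],[10,50,90]).round(4),"onz176",onz(m,c[i],.176).round(4),np.median(C[mk],0).round(4))
    for lo,hi in((.095,.101),(.120,.1285),(.130,.2)):pass
    Z=C[:,:,2]; pt=sub&(Z>.135)&~blk
    n,l,s,c=cv2.connectedComponentsWithStats(pt.astype(np.uint8))
    for i in range(1,n):
        if s[i,4]>8:
            mk=l==i; print(nm,"tall",c[i].round(1),s[i,4],"z",np.percentile(Z[mk],[10,50,90]).round(4),np.median(C[mk],0).round(4))
t=cv2.resize(f["p"][165:295,210:430],None,fx=3.6,fy=3.6,interpolation=cv2.INTER_CUBIC);cv2.imwrite("pics/topz.png",t[:,:,::-1])
s=np.load("side0.npz")["p"][165:365,260:420];cv2.imwrite("pics/sidez.png",cv2.resize(s,None,fx=3,fy=3,interpolation=cv2.INTER_CUBIC)[:,:,::-1])
E
```

```text
L tall [228.2 185.7] 73 z [0.1418 0.15   0.1517] [0.6605 0.0477 0.15  ]
L tall [277.1 186.3] 72 z [0.1435 0.1497 0.1521] [ 0.6606 -0.0424  0.1497]
L tall [252.2 210.6] 69 z [0.1381 0.1441 0.1462] [0.6159 0.0029 0.1441]
L tall [226.8 234.6] 71 z [0.1445 0.1502 0.152 ] [0.5695 0.0468 0.1502]
L tall [276.1 235. ] 67 z [0.1478 0.1498 0.1521] [ 0.571  -0.043   0.1498]
L tall [244.9 275.9] 113 z [0.1469 0.176  0.1783] [0.496  0.0075 0.176 ]
R tall [361.1 190.5] 71 z [0.1407 0.1499 0.1519] [ 0.6559 -0.196   0.1499]
R tall [408.9 193.9] 70 z [0.1419 0.1499 0.1517] [ 0.6512 -0.2841  0.1499]
R tall [384.1 216.2] 73 z [0.1426 0.1519 0.1539] [ 0.609  -0.2381  0.1519]
R tall [357.9 239. ] 65 z [0.1481 0.1502 0.1524] [ 0.5663 -0.1914  0.1502]
R tall [406.2 242.7] 69 z [0.1446 0.15   0.152 ] [ 0.5609 -0.279   0.15  ]
R tall [375.6 281.5] 117 z [0.156  0.1756 0.1777] [ 0.4899 -0.2217  0.1756]
```

View pics/topz.png

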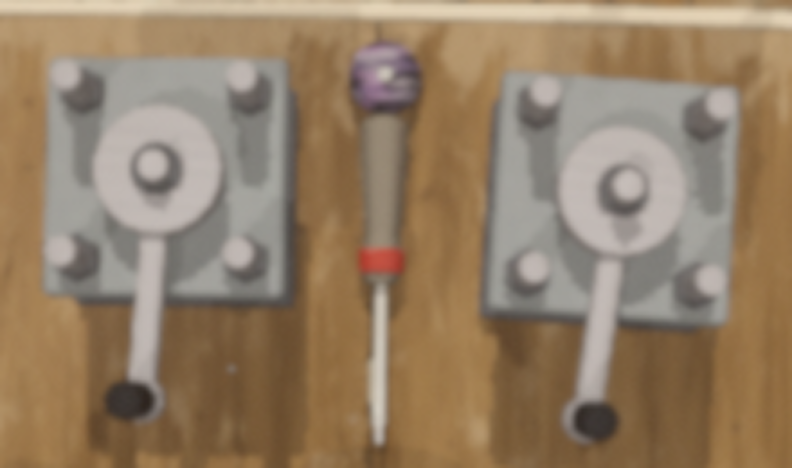

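View pics/sidez.png

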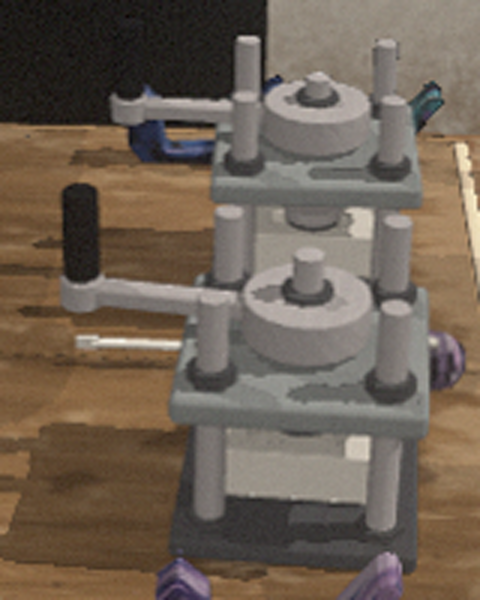

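View pics/wrist0.png

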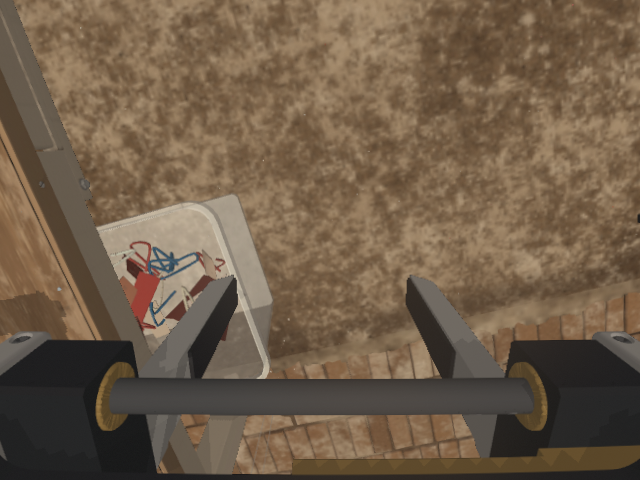

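R's screw end is at z 0.152 and L's at 0.144, so R (y = −0.24) is the slack press, about 8 mm clear. The side view agrees: the near press's screw stands taller. The pillar tops at 0.150 and grip tops at 0.176 match the given sizes. Next I'll work out the approach and check obstacle heights along the path.

```bash
cat >> h.py <<'E'
from scipy.spatial.transform import Rotation as Ro
c=np.array([.6088,-.2378]); phi0=.054
def pose(rel,r=.120):
    p=phi0+rel; return c+r*np.array([-np.cos(p),np.sin(p)])
def st():
    o=ctrl.get_obs();R=Ro.from_euler("xyz",o["eef_rot"]).as_matrix();j=R[:,1]
    yaw=np.arctan2(j[0],j[1])  # jaw dir=(sin,cos) -> lever angle phi
    e=o["ee_pos"][:2]-c
    print("t",o["time_s"].round(2),"p",o["ee_pos"].round(4),"F",o["force"].round(1),"w",o["grip_width"].round(4),"jawphi",yaw.round(3),"relphi",(np.arctan2(e[1],-e[0])-phi0).round(3),"r",np.hypot(*e).round(4),"toolx",R[:,0].round(3),"q",o["qpos"].round(2))
    return o
E
python3 - <<'E'
from h import *
st()
C=cloud(ctrl.camera_model("top"),np.load("top0.npz")["d"]);Z=C[:,:,2]
print("max z white thing",np.percentile(Z[350:410,135:210],99),"plier area",Z[300:400,215:400].max(), "vice",np.percentile(Z[410:,320:450],99))
g=np.array([.4899,-.2217]);e=g-c;print(np.arctan2(e[1],-e[0])-phi0,np.hypot(*e))
for a in(.08,.3,.55,-.55):print(a,pose(a).round(4))
E
```

```text
Traceback (most recent call last):
  File "h.py", line 23, in st
    print("t",o["time_s"].round(2),"p",o["ee_pos"].round(4),"F",o["force"].round(1),"w",o["grip_width"].round(4),"jawphi",yaw.round(3),"relphi",(np.arctan2(e[1],-e[0])-phi0).round(3),"r",np.hypot(*e).round(4),"toolx",R[:,0].round(3),"q",o["qpos"].round(2))
              ^^^^^^^^^^^^^^^^^
AttributeError: 'float' object has no attribute 'round'
```

```bash
sed -i 's/o=ctrl.get_obs();R=/o={k:np.asarray(v) for k,v in ctrl.get_obs().items()};R=/' h.py
python3 - <<'E'
from h import *
st()
C=cloud(ctrl.camera_model("top"),np.load("top0.npz")["d"]);Z=C[:,:,2]
print("max z white thing",np.percentile(Z[350:410,135:210],99),"plier area",Z[300:400,215:400].max(), "vice",np.percentile(Z[410:,320:450],99))
g=np.array([.4899,-.2217]);e=g-c;print(np.arctan2(e[1],-e[0])-phi0,np.hypot(*e))
for a in(.08,.3,.55,-.55):print(a,pose(a).round(4))
E
```

```text
t 0.15 p [0.1311 0.5339 0.205 ] F [-0.3 -0.2  0.3] w 0.0938 jawphi 0.241 relphi 0.963 r 0.9076 toolx [-0.    -0.001 -1.   ] q [ 1.26  0.3   1.52  0.    1.32 -0.07]
max z white thing 0.16271498605286502 plier area 0.9716180482289227 vice 0.1901420518192045
0.08058931104786082 0.11998508240610581
0.08 [ 0.4899 -0.2218]
0.3 [ 0.4962 -0.1962]
0.55 [ 0.51   -0.1696]
-0.55 [ 0.5033 -0.2949]
```

Emit:
{"api": "jog_arm", "payload": {
  "rows": [0,0,0.035,0,0,-7,0.65,0,0,0.035,0,0,-7,0.65,0.01,-0.02,0.03,0,0,-7,0.65,0.015,-0.0315,0,0,0,-7,0.65,0.015,-0.0315,0,0,0,-7,0.65,0.015,-0.0315,0,0,0,-7,0.65,0.015,-0.0315,0,0,0,-7,0.65,0.015,-0.0315,0,0,0,-7,0.65]
}}

```text
time_s: 0.82
ee_pos: [0.2163, 0.355, 0.3052]
eef_rot: [-1.031, 1.571, -2.255]
force: [0.8, 0.6, -0.4]
grip_width: 0.044
```

Emit:
{"api": "jog_arm", "payload": {
  "rows": [0.015,-0.0315,0,0,0,-7,0.65,0.015,-0.0315,0,0,0,-7,0.65,0.015,-0.0315,0,0,0,-7,0.65,0.015,-0.0315,0,0,0,-7,0.65,0.015,-0.0315,0,0,0,-7,0.65,0.015,-0.0315,0,0,0,-7,0.65,0.015,-0.0315,0,0,0,-7,0.65,0.015,-0.0315,0,0,0,-7,0.65]
}}

```text
time_s: 1.48
ee_pos: [0.3364, 0.1029, 0.3056]
eef_rot: [2.4, 1.57, 0.199]
force: [1.4, 0.5, 0.0]
grip_width: 0.0329
```

```bash
python3 -c "
from h import *
st()"
```

```text
t 1.48 p [0.3364 0.1029 0.3056] F [1.4 0.5 0. ] w 0.0329 jawphi 2.202 relphi 0.842 r 0.4362 toolx [ 0.  0. -1.] q [ 0.19 -0.23  1.84  0.    1.53  0.82]
```

Emit:
{"api": "jog_arm", "payload": {
  "rows": [0.0154,-0.0325,0,0,0,-6.2,0.65,0.0154,-0.0325,0,0,0,-6.2,0.65,0.0154,-0.0325,0,0,0,-6.2,0.65,0.0154,-0.0325,0,0,0,-6.2,0.65,0.0154,-0.0325,0,0,0,-6.2,0.65,0.0154,-0.0325,0,0,0,-6.2,0.65,0.0154,-0.0325,0,0,0,-6.2,0.65,0.0154,-0.0325,0,0,0,-6.2,0.65]
}}

```text
time_s: 2.15
ee_pos: [0.4597, -0.1573, 0.3053]
eef_rot: [-0.665, 1.571, 2.551]
force: [1.7, 0.7, 0.4]
grip_width: 0.0327
```

Emit:
{"api": "jog_arm", "payload": {
  "rows": [0.0154,-0.0325,-0.02,0,0,-6.2,0.65,0.0154,-0.0325,-0.02,0,0,-6.2,0.65,0,0,-0.02,0,0,0,0.65,0,0,-0.02,0,0,0,0.65,0,0,0,0,0,0,0.65,0,0,0,0,0,0,0.65]
}}

```text
time_s: 2.65
ee_pos: [0.4899, -0.2202, 0.2252]
eef_rot: [-0.346, 1.569, 2.66]
force: [-0.4, 0.2, 0.9]
grip_width: 0.0327
```

```bash
python3 -c "
from h import *
st()
p,d=ctrl.camera('top');cv2.imwrite('pics/top1.png',cv2.resize(p[165:315,310:450],None,fx=4,fy=4)[:,:,::-1])
p,d=ctrl.camera('wrist');cv2.imwrite('pics/wrist1.png',p[:,:,::-1])
p,d=ctrl.camera('side');cv2.imwrite('pics/side1.png',cv2.resize(p[100:340,220:420],None,fx=2.5,fy=2.5)[:,:,::-1])"
```

```text
t 2.65 p [ 0.4899 -0.2202  0.2252] F [-0.4  0.2  0.9] w 0.0327 jawphi -3.006 relphi 0.093 r 0.1202 toolx [-0.002  0.001 -1.   ] q [-0.49  0.26  1.53 -0.    1.36  1.22]
```

View pics/wrist1.png

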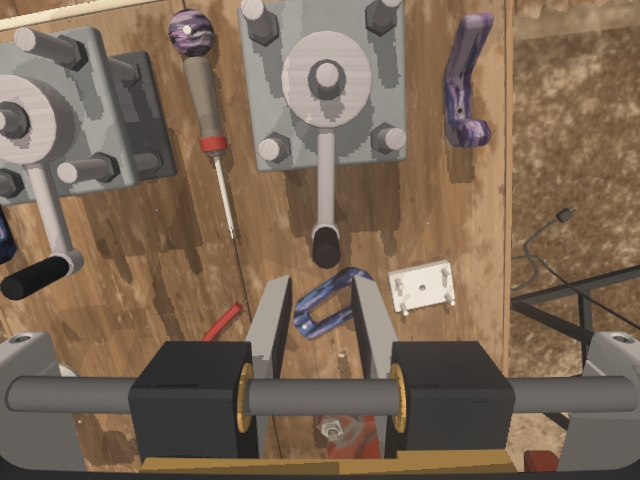

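View pics/side1.png

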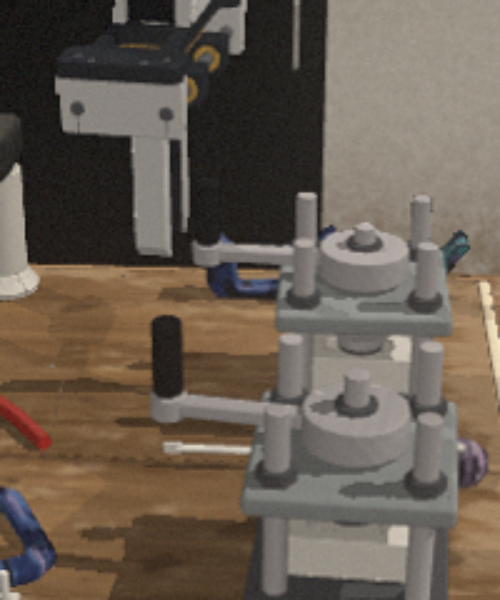

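The wrist view shows the grip at (325,245) centred between the fingertips at (280,285) and (362,285). Now I'll descend around it.

Emit:
{"api": "jog_arm", "payload": {
  "rows": [0,-0.0015,-0.02,0,0,0,0.65,0,0,-0.02,0,0,0,0.65,0,0,-0.02,0,0,0,0.65,0,0,-0.015,0,0,0,0.65,0,0,-0.012,0,0,0,0.65,0,0,0,0,0,0,0.65]
}}

```text
time_s: 3.3
ee_pos: [0.4898, -0.2214, 0.1375]
eef_rot: [-0.335, 1.569, 2.671]
force: [-0.2, 0.3, -0.5]
grip_width: 0.033
```

```bash
python3 - <<'E'
from h import *
st()
for a,b,n in((.09,.52,8),(.52,-.52,12),(-.52,.52,14)):
    s=np.linspace(a,b,n+1);P=np.array([pose(x) for x in s]);print(np.diff(P,axis=0).round(4).tolist(),np.rad2deg((a-b)/n).round(2))
E
```

```text
t 3.3 p [ 0.4898 -0.2214  0.1375] F [-0.2  0.3 -0.5] w 0.033 jawphi -3.006 relphi 0.083 r 0.1202 toolx [-0.002  0.001 -1.   ] q [-0.49  0.34  1.63 -0.    1.17  1.21]
[[0.0011, 0.0064], [0.0014, 0.0063], [0.0018, 0.0062], [0.0021, 0.0061], [0.0024, 0.006], [0.0027, 0.0058], [0.0031, 0.0057], [0.0034, 0.0055]] -3.08
[[-0.0053, -0.009], [-0.0045, -0.0094], [-0.0036, -0.0097], [-0.0028, -0.01], [-0.0019, -0.0102], [-0.001, -0.0103], [-0.0001, -0.0104], [0.0008, -0.0104], [0.0017, -0.0103], [0.0026, -0.0101], [0.0034, -0.0098], [0.0043, -0.0095]] 4.97
[[-0.0037, 0.0081], [-0.0031, 0.0084], [-0.0025, 0.0086], [-0.0018, 0.0087], [-0.0012, 0.0088], [-0.0005, 0.0089], [0.0002, 0.0089], [0.0008, 0.0089], [0.0015, 0.0088], [0.0021, 0.0087], [0.0028, 0.0085], [0.0034, 0.0082], [0.004, 0.008], [0.0046, 0.0077]] -4.26
```

Emit:
{"api": "jog_arm", "payload": {
  "rows": [0.0011,0.0064,0,0,0,-3.1,0.65,0.0014,0.0063,0,0,0,-3.1,0.65,0.0018,0.0062,0,0,0,-3.1,0.65]
}}

```text
time_s: 3.55
ee_pos: [0.4949, -0.2034, 0.14]
eef_rot: [2.57, 1.568, -0.872]
force: [0.5, -6.6, -3.5]
grip_width: 0.0332
```

Emit:
{"api": "jog_arm", "payload": {
  "rows": [0.0021,0.0061,0,0,0,-3.1,0.65,0.0024,0.006,0,0,0,-3.1,0.65]
}}

```text
time_s: 3.72
ee_pos: [0.4994, -0.1913, 0.1401]
eef_rot: [2.672, 1.568, -0.879]
force: [-1.2, -5.9, -2.7]
grip_width: 0.0334
```

Emit:
{"api": "jog_arm", "payload": {
  "rows": [0.0027,0.0058,0,0,0,-3.1,0.65,0.0031,0.0057,0,0,0,-3.1,0.65]
}}

```text
time_s: 3.88
ee_pos: [0.5052, -0.1798, 0.1401]
eef_rot: [2.777, 1.568, -0.882]
force: [-1.2, -5.8, -2.9]
grip_width: 0.0332
```

```bash
python3 - <<'E'
from h import *
st()
p,d=ctrl.camera('wrist');cv2.imwrite('pics/wrist2.png',p[:,:,::-1])
E
```

```text
t 3.88 p [ 0.5052 -0.1798  0.1401] F [-1.2 -5.8 -2.9] w 0.0332 jawphi -2.624 relphi 0.456 r 0.1187 toolx [ 0.002 -0.002 -1.   ] q [-0.41  0.33  1.64 -0.    1.17  1.68]
```

View pics/wrist2.png

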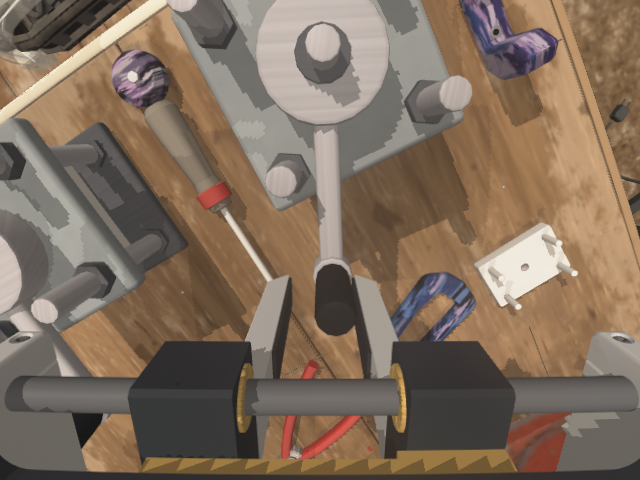

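The force is steady at about 6 N, so the screw is driving. I'll finish the stroke, then swing back.

Emit:
{"api": "jog_arm", "payload": {
  "rows": [0.0034,0.0055,0,0,0,-3.1,0.65,0.0036,0.0053,0,0,0,-3.1,0.65]
}}

```text
time_s: 4.1
ee_pos: [0.5121, -0.1692, 0.1401]
eef_rot: [2.9, 1.568, -0.866]
force: [-1.9, -5.8, -1.3]
grip_width: 0.0328
```

```bash
python3 - <<'E'
from h import *
st()
p0=ctrl.get_obs()["ee_pos"][:2]
def plan(a,b,n):
    s=np.linspace(a,b,n+1);P=np.array([pose(x) for x in s]);D=np.diff(P,axis=0)
    print(D.round(4).tolist(),np.rad2deg((a-b)/n).round(2))
plan(.57,-.58,14)
E
```

```text
t 4.1 p [ 0.5121 -0.1692  0.1401] F [-1.9 -5.8 -1.3] w 0.0328 jawphi -2.517 relphi 0.563 r 0.1185 toolx [ 0.002 -0.002 -1.   ] q [-0.39  0.34  1.63 -0.    1.17  1.81]
[[-0.0054, -0.0082], [-0.0047, -0.0086], [-0.004, -0.009], [-0.0033, -0.0093], [-0.0025, -0.0095], [-0.0017, -0.0097], [-0.0009, -0.0098], [-0.0001, -0.0099], [0.0007, -0.0098], [0.0015, -0.0097], [0.0023, -0.0096], [0.0031, -0.0094], [0.0039, -0.0091], [0.0046, -0.0087]] 4.71
```

Emit:
{"api": "jog_arm", "payload": {
  "rows": [-0.0054,-0.0082,0,0,0,4.7,0.65,-0.0047,-0.0086,0,0,0,4.7,0.65,-0.004,-0.009,0,0,0,4.7,0.65,-0.0033,-0.0093,0,0,0,4.7,0.65,-0.0025,-0.0095,0,0,0,4.7,0.65,-0.0017,-0.0097,0,0,0,4.7,0.65,-0.0009,-0.0098,0,0,0,4.7,0.65]
}}

```text
time_s: 4.68
ee_pos: [0.4896, -0.2332, 0.1401]
eef_rot: [2.852, 1.569, -0.333]
force: [0.0, 1.8, -0.0]
grip_width: 0.0326
```

Emit:
{"api": "jog_arm", "payload": {
  "rows": [-0.0001,-0.0099,0,0,0,4.7,0.65,0.0007,-0.0098,0,0,0,4.7,0.65,0.0015,-0.0097,0,0,0,4.7,0.65,0.0023,-0.0096,0,0,0,4.7,0.65,0.0031,-0.0094,0,0,0,4.7,0.65]
}}

```text
time_s: 5.1
ee_pos: [0.4972, -0.2817, 0.1402]
eef_rot: [2.323, 1.569, -0.452]
force: [0.5, 0.7, 0.6]
grip_width: 0.0331
```

Emit:
{"api": "jog_arm", "payload": {
  "rows": [0.0039,-0.0091,0,0,0,4.7,0.65,0.0033,-0.006,0,0,0,3.5,0.65]
}}

```text
time_s: 5.27
ee_pos: [0.5045, -0.2971, 0.1401]
eef_rot: [2.078, 1.569, -0.553]
force: [-2.0, 0.9, 0.6]
grip_width: 0.033
```

```bash
python3 - <<'E'
from h import *
st()
p,d=ctrl.camera('wrist');cv2.imwrite('pics/wrist3.png',p[:,:,::-1])
def plan(a,b,n):
    s=np.linspace(a,b,n+1);P=np.array([pose(x) for x in s]);D=np.diff(P,axis=0)
    print(D.round(4).tolist(),np.rad2deg((a-b)/n).round(2))
plan(-.56,.58,16)
E
```

```text
t 5.27 p [ 0.5045 -0.2971  0.1401] F [-2.   0.9  0.6] w 0.033 jawphi 2.631 relphi -0.571 r 0.12 toolx [ 0.002 -0.001 -1.   ] q [-0.59  0.44  1.49  0.    1.21  0.47]
[[-0.0039, 0.0076], [-0.0033, 0.0079], [-0.0028, 0.0081], [-0.0022, 0.0083], [-0.0016, 0.0084], [-0.001, 0.0085], [-0.0004, 0.0085], [0.0002, 0.0085], [0.0009, 0.0085], [0.0015, 0.0084], [0.002, 0.0083], [0.0026, 0.0081], [0.0032, 0.0079], [0.0038, 0.0077], [0.0043, 0.0074], [0.0048, 0.0071]] -4.08
```

View pics/wrist3.png

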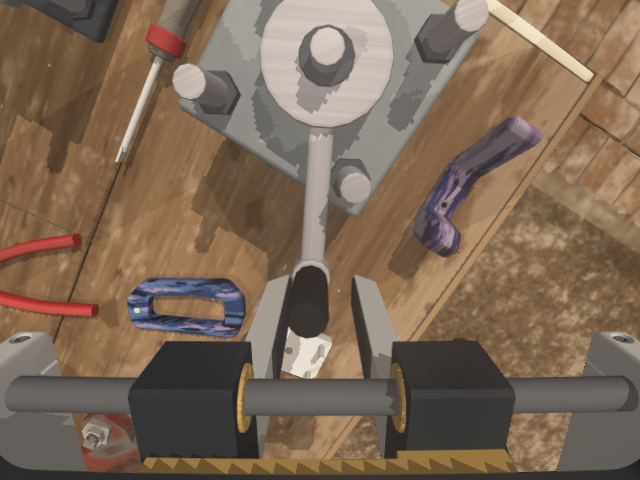

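Emit:
{"api": "jog_arm", "payload": {
  "rows": [-0.0039,0.0076,0,0,0,-4.1,0.65,-0.0033,0.0079,0,0,0,-4.1,0.65,-0.0028,0.0081,0,0,0,-4.1,0.65,-0.0022,0.0083,0,0,0,-4.1,0.65]
}}

```text
time_s: 5.65
ee_pos: [0.4922, -0.2644, 0.1398]
eef_rot: [2.281, 1.568, -0.647]
force: [3.7, -4.8, -2.0]
grip_width: 0.0332
```

Emit:
{"api": "jog_arm", "payload": {
  "rows": [-0.0016,0.0084,0,0,0,-4.1,0.65,-0.001,0.0085,0,0,0,-4.1,0.65]
}}

```text
time_s: 5.82
ee_pos: [0.4897, -0.2476, 0.1399]
eef_rot: [2.434, 1.567, -0.637]
force: [4.7, -4.8, -2.7]
grip_width: 0.0327
```

Emit:
{"api": "jog_arm", "payload": {
  "rows": [-0.0004,0.0085,0,0,0,-4.1,0.65,0.0002,0.0085,0,0,0,-4.1,0.65]
}}

```text
time_s: 5.98
ee_pos: [0.4896, -0.2306, 0.14]
eef_rot: [2.564, 1.567, -0.65]
force: [3.8, -4.9, -2.8]
grip_width: 0.0329
```

Emit:
{"api": "jog_arm", "payload": {
  "rows": [0.0009,0.0085,0,0,0,-4.1,0.65,0.0015,0.0084,0,0,0,-4.1,0.65]
}}

```text
time_s: 6.15
ee_pos: [0.492, -0.2137, 0.14]
eef_rot: [2.686, 1.567, -0.671]
force: [1.0, -5.7, -1.4]
grip_width: 0.033
```

Emit:
{"api": "jog_arm", "payload": {
  "rows": [0.002,0.0083,0,0,0,-4.1,0.65,0.0026,0.0081,0,0,0,-4.1,0.65]
}}

```text
time_s: 6.32
ee_pos: [0.4966, -0.1974, 0.14]
eef_rot: [2.815, 1.567, -0.685]
force: [1.8, -6.0, -0.7]
grip_width: 0.0331
```

Emit:
{"api": "jog_arm", "payload": {
  "rows": [0.0032,0.0079,0,0,0,-4.1,0.65,0.0038,0.0077,0,0,0,-4.1,0.65]
}}

```text
time_s: 6.48
ee_pos: [0.5035, -0.1818, 0.14]
eef_rot: [2.922, 1.567, -0.721]
force: [1.7, -6.4, -0.7]
grip_width: 0.0333
```

```bash
python3 - <<'E'
from h import *
st()
E
```

```text
t 6.48 p [ 0.5035 -0.1818  0.14  ] F [ 1.7 -6.4 -0.7] w 0.0333 jawphi -2.64 relphi 0.435 r 0.1192 toolx [ 0.003 -0.002 -1.   ] q [-0.41  0.33  1.64 -0.    1.17  1.66]
```

Emit:
{"api": "jog_arm", "payload": {
  "rows": [0.004,0.0072,0,0,0,-4.1,0.65,0.0044,0.0065,0,0,0,-3.9,0.65]
}}

```text
time_s: 6.65
ee_pos: [0.512, -0.1681, 0.14]
eef_rot: [3.042, 1.568, -0.741]
force: [-0.3, -7.1, 0.6]
grip_width: 0.0325
```

Emit:
{"api": "jog_arm", "payload": {
  "rows": [-0.0054,-0.0082,0,0,0,4.7,0.65,-0.0047,-0.0086,0,0,0,4.7,0.65,-0.004,-0.009,0,0,0,4.7,0.65,-0.0033,-0.0093,0,0,0,4.7,0.65,-0.0025,-0.0095,0,0,0,4.7,0.65,-0.0017,-0.0097,0,0,0,4.7,0.65,-0.0009,-0.0098,0,0,0,4.7,0.65]
}}

```text
time_s: 7.23
ee_pos: [0.4889, -0.2321, 0.1398]
eef_rot: [2.882, 1.569, -0.319]
force: [0.0, 0.7, 1.2]
grip_width: 0.0326
```

Emit:
{"api": "jog_arm", "payload": {
  "rows": [-0.0001,-0.0099,0,0,0,4.7,0.65,0.0007,-0.0098,0,0,0,4.7,0.65,0.0015,-0.0097,0,0,0,4.7,0.65,0.0023,-0.0096,0,0,0,4.7,0.65,0.0031,-0.0094,0,0,0,4.7,0.65]
}}

```text
time_s: 7.65
ee_pos: [0.4966, -0.2806, 0.1398]
eef_rot: [2.362, 1.57, -0.428]
force: [-0.2, 0.6, 0.2]
grip_width: 0.0328
```

Emit:
{"api": "jog_arm", "payload": {
  "rows": [0.0039,-0.0091,0,0,0,4.7,0.65,0.0033,-0.006,0,0,0,3.5,0.65]
}}

```text
time_s: 7.82
ee_pos: [0.5039, -0.296, 0.1398]
eef_rot: [2.12, 1.569, -0.527]
force: [-0.8, 0.9, 0.7]
grip_width: 0.0327
```

```bash
python3 - <<'E'
from h import *
st()
m=ctrl.camera_model("top");p,d=ctrl.camera('top');C=cloud(m,d);Z=C[:,:,2]
for n,u,v in(("L",252,210),("R",384,216)):
    w=np.zeros_like(Z,bool);w[v-8:v+9,u-8:u+9]=1;w&=Z>.132
    print(n,w.sum(),np.percentile(Z[w],[50,75,90]).round(4))
E
```

```text
t 7.82 p [ 0.5039 -0.296   0.1398] F [-0.8  0.9  0.7] w 0.0327 jawphi 2.647 relphi -0.561 r 0.1199 toolx [ 0.001 -0.001 -1.   ] q [-0.59  0.43  1.5   0.    1.21  0.48]
L 139 [0.1346 0.1443 0.1457]
R 143 [0.1351 0.1471 0.1484]
```

About 2.8 mm (0.8 rad) remains, so the press should go tight late in this stroke. I'll slow down after the first part.

Emit:
{"api": "jog_arm", "payload": {
  "rows": [-0.0039,0.0076,0,0,0,-4.1,0.65,-0.0033,0.0079,0,0,0,-4.1,0.65,-0.0028,0.0081,0,0,0,-4.1,0.65,-0.0022,0.0083,0,0,0,-4.1,0.65]
}}

```text
time_s: 8.2
ee_pos: [0.4917, -0.2634, 0.1395]
eef_rot: [2.302, 1.568, -0.641]
force: [3.5, -4.5, -3.5]
grip_width: 0.0328
```

Emit:
{"api": "jog_arm", "payload": {
  "rows": [-0.0016,0.0084,0,0,0,-4.1,0.65,-0.001,0.0085,0,0,0,-4.1,0.65]
}}

```text
time_s: 8.37
ee_pos: [0.4892, -0.2465, 0.1397]
eef_rot: [2.441, 1.568, -0.645]
force: [3.7, -5.3, -2.1]
grip_width: 0.0331
```

```bash
python3 - <<'E'
from h import *
st()
def plan(a,b,n):
    s=np.linspace(a,b,n+1);P=np.array([pose(x) for x in s]);D=np.diff(P,axis=0)
    print(D.round(4).tolist(),np.rad2deg((a-b)/n).round(2))
plan(-.13,.60,24)
E
```

```text
t 8.37 p [ 0.4892 -0.2465  0.1397] F [ 3.7 -5.3 -2.1] w 0.0331 jawphi 3.086 relphi -0.127 r 0.1199 toolx [ 0.003 -0.002 -1.   ] q [-0.53  0.36  1.61 -0.    1.18  0.98]
[[-0.0002, 0.0036], [-0.0001, 0.0036], [0.0, 0.0036], [0.0001, 0.0036], [0.0002, 0.0036], [0.0003, 0.0036], [0.0004, 0.0036], [0.0006, 0.0036], [0.0007, 0.0036], [0.0008, 0.0036], [0.0009, 0.0035], [0.001, 0.0035], [0.0011, 0.0035], [0.0012, 0.0034], [0.0013, 0.0034], [0.0014, 0.0034], [0.0015, 0.0033], [0.0016, 0.0033], [0.0017, 0.0032], [0.0018, 0.0032], [0.0019, 0.0031], [0.002, 0.0031], [0.0021, 0.003], [0.0022, 0.0029]] -1.74
```

Emit:
{"api": "jog_arm", "payload": {
  "rows": [-0.0002,0.0036,0,0,0,-1.7,0.65,-0.0001,0.0036,0,0,0,-1.7,0.65,0,0.0036,0,0,0,-1.7,0.65]
}}

```text
time_s: 8.62
ee_pos: [0.489, -0.2359, 0.1397]
eef_rot: [2.497, 1.568, -0.675]
force: [3.2, -4.7, -2.1]
grip_width: 0.033
```

Emit:
{"api": "jog_arm", "payload": {
  "rows": [0.0001,0.0036,0,0,0,-1.7,0.65,0.0002,0.0036,0,0,0,-1.7,0.65,0.0003,0.0036,0,0,0,-1.7,0.65]
}}

```text
time_s: 8.87
ee_pos: [0.4896, -0.2253, 0.1397]
eef_rot: [2.577, 1.567, -0.685]
force: [2.8, -5.3, -1.0]
grip_width: 0.0326
```

Emit:
{"api": "jog_arm", "payload": {
  "rows": [0.0004,0.0036,0,0,0,-1.7,0.65,0.0006,0.0036,0,0,0,-1.7,0.65]
}}

```text
time_s: 9.03
ee_pos: [0.4906, -0.2181, 0.1398]
eef_rot: [2.63, 1.567, -0.691]
force: [4.0, -5.5, -1.2]
grip_width: 0.0333
```

Emit:
{"api": "jog_arm", "payload": {
  "rows": [0.0007,0.0036,0,0,0,-1.7,0.65]
}}

```text
time_s: 9.12
ee_pos: [0.4913, -0.2145, 0.1398]
eef_rot: [2.666, 1.567, -0.685]
force: [2.1, -6.1, -1.8]
grip_width: 0.0328
```

Emit:
{"api": "jog_arm", "payload": {
  "rows": [0.0008,0.0036,0,0,0,-1.7,0.65]
}}

```text
time_s: 9.2
ee_pos: [0.4921, -0.2109, 0.1398]
eef_rot: [2.685, 1.567, -0.695]
force: [0.7, -5.9, -1.0]
grip_width: 0.033
```

Emit:
{"api": "jog_arm", "payload": {
  "rows": [0.0009,0.0035,0,0,0,-1.7,0.65]
}}

```text
time_s: 9.28
ee_pos: [0.493, -0.2074, 0.1398]
eef_rot: [2.72, 1.567, -0.69]
force: [2.0, -4.9, -1.7]
grip_width: 0.033
```

Emit:
{"api": "jog_arm", "payload": {
  "rows": [0.001,0.0035,0,0,0,-1.7,0.65]
}}

```text
time_s: 9.37
ee_pos: [0.494, -0.2039, 0.1398]
eef_rot: [2.741, 1.568, -0.699]
force: [2.4, -5.2, -0.0]
grip_width: 0.033
```

Emit:
{"api": "jog_arm", "payload": {
  "rows": [0.0011,0.0035,0,0,0,-1.7,0.65]
}}

```text
time_s: 9.45
ee_pos: [0.495, -0.2005, 0.1398]
eef_rot: [2.75, 1.568, -0.72]
force: [1.5, -5.4, -0.3]
grip_width: 0.0333
```

Emit:
{"api": "jog_arm", "payload": {
  "rows": [0.0012,0.0034,0,0,0,-1.7,0.65]
}}

```text
time_s: 9.53
ee_pos: [0.4963, -0.1971, 0.1398]
eef_rot: [2.782, 1.568, -0.717]
force: [2.2, -5.6, -1.1]
grip_width: 0.0334
```

Emit:
{"api": "jog_arm", "payload": {
  "rows": [0.0013,0.0034,0,0,0,-1.7,0.65]
}}

```text
time_s: 9.62
ee_pos: [0.4975, -0.1936, 0.1398]
eef_rot: [2.807, 1.568, -0.722]
force: [1.1, -5.8, -0.3]
grip_width: 0.033
```

Emit:
{"api": "jog_arm", "payload": {
  "rows": [0.0014,0.0034,0,0,0,-1.7,0.65]
}}

```text
time_s: 9.7
ee_pos: [0.4989, -0.1903, 0.1398]
eef_rot: [2.834, 1.568, -0.724]
force: [1.6, -5.0, -0.5]
grip_width: 0.0329
```

Emit:
{"api": "jog_arm", "payload": {
  "rows": [0.0015,0.0033,0,0,0,-1.7,0.65]
}}

```text
time_s: 9.78
ee_pos: [0.5004, -0.187, 0.1398]
eef_rot: [2.855, 1.568, -0.734]
force: [1.8, -6.1, -0.2]
grip_width: 0.0333
```

Emit:
{"api": "jog_arm", "payload": {
  "rows": [0.0016,0.0033,0,0,0,-1.7,0.65]
}}

```text
time_s: 9.87
ee_pos: [0.502, -0.1837, 0.1398]
eef_rot: [2.876, 1.568, -0.742]
force: [0.8, -5.5, -0.5]
grip_width: 0.0331
```

Emit:
{"api": "jog_arm", "payload": {
  "rows": [0.0017,0.0032,0,0,0,-1.7,0.65]
}}

```text
time_s: 9.95
ee_pos: [0.5037, -0.1805, 0.1398]
eef_rot: [2.897, 1.568, -0.751]
force: [0.1, -6.0, 0.4]
grip_width: 0.0333
```

Emit:
{"api": "jog_arm", "payload": {
  "rows": [0.0018,0.0032,0,0,0,-1.7,0.65]
}}

```text
time_s: 10.03
ee_pos: [0.5054, -0.1773, 0.1398]
eef_rot: [2.906, 1.568, -0.772]
force: [0.5, -6.5, 0.2]
grip_width: 0.033
```

Emit:
{"api": "jog_arm", "payload": {
  "rows": [0.0019,0.0031,0,0,0,-1.7,0.65]
}}

```text
time_s: 10.12
ee_pos: [0.5074, -0.1742, 0.1398]
eef_rot: [2.949, 1.568, -0.759]
force: [0.4, -5.7, 0.7]
grip_width: 0.0328
```

Emit:
{"api": "jog_arm", "payload": {
  "rows": [0.002,0.0031,0,0,0,-1.7,0.65]
}}

```text
time_s: 10.2
ee_pos: [0.5093, -0.1711, 0.1398]
eef_rot: [2.927, 1.568, -0.81]
force: [0.5, -8.9, -0.4]
grip_width: 0.0328
```

```bash
python3 - <<'E'
from h import *
st()
m=ctrl.camera_model("top");p,d=ctrl.camera('top');C=cloud(m,d);Z=C[:,:,2]
for n,u,v in(("L",252,210),("R",384,216)):
    w=np.zeros_like(Z,bool);w[v-8:v+9,u-8:u+9]=1;w&=Z>.132
    print(n,w.sum(),np.percentile(Z[w],[50,75,90]).round(4))
E
```

```text
t 10.2 p [ 0.5093 -0.1711  0.1398] F [ 0.5 -8.9 -0.4] w 0.0328 jawphi -2.546 relphi 0.536 r 0.1198 toolx [ 0.002 -0.002 -1.   ] q [-0.39  0.33  1.64 -0.    1.17  1.77]
L 136 [0.135  0.1442 0.1459]
R 132 [0.1351 0.1442 0.1453]
```

The force is rising, and the screw heights now match (0.1442 on both). I'll push a little further to confirm.

Emit:
{"api": "jog_arm", "payload": {
  "rows": [0.0008,0.0013,0,0,0,-0.7,0.65]
}}

```text
time_s: 10.33
ee_pos: [0.5101, -0.1701, 0.1398]
eef_rot: [2.831, 1.567, -0.917]
force: [-0.1, -10.3, 0.3]
grip_width: 0.0329
```

Emit:
{"api": "jog_arm", "payload": {
  "rows": [0.0008,0.0013,0,0,0,-0.7,0.65]
}}

```text
time_s: 10.42
ee_pos: [0.5108, -0.169, 0.1398]
eef_rot: [2.799, 1.567, -0.961]
force: [-0.7, -11.9, -1.0]
grip_width: 0.0333
```

```bash
python3 - <<'E'
from h import *
st()
E
```

```text
t 10.42 p [ 0.5108 -0.169   0.1398] F [ -0.7 -11.9  -1. ] w 0.0333 jawphi -2.523 relphi 0.558 r 0.1197 toolx [ 0.002 -0.003 -1.   ] q [-0.39  0.34  1.63 -0.    1.17  1.8 ]
```

Emit:
{"api": "jog_arm", "payload": {
  "rows": [0,0,0,0,0,0,0.65,0,0,0,0,0,0,0.65,0,0,0,0,0,0,0.65]
}}

```text
time_s: 10.67
ee_pos: [0.5108, -0.1691, 0.1398]
eef_rot: [2.834, 1.567, -0.926]
force: [-0.3, -9.4, -0.3]
grip_width: 0.0332
```

```bash
python3 - <<'E'
from h import *
st()
p,d=ctrl.camera('wrist');cv2.imwrite('pics/wrist4.png',p[:,:,::-1])
p,d=ctrl.camera('side');cv2.imwrite('pics/side4.png',cv2.resize(p[200:360,260:420],None,fx=3.5,fy=3.5)[:,:,::-1])
E
```

```text
t 10.67 p [ 0.5108 -0.1691  0.1398] F [-0.3 -9.4 -0.3] w 0.0332 jawphi -2.523 relphi 0.557 r 0.1197 toolx [ 0.002 -0.003 -1.   ] q [-0.39  0.34  1.63 -0.    1.17  1.8 ]
```

View pics/wrist4.png

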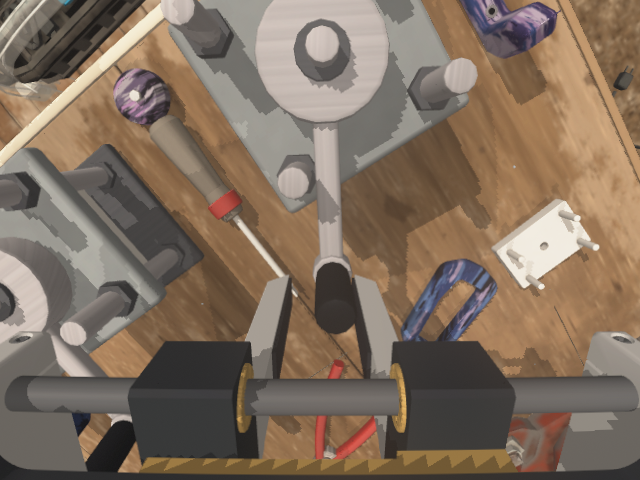

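View pics/side4.png

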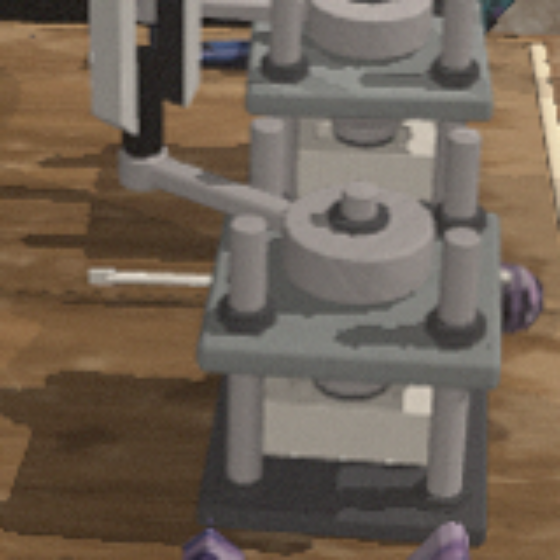

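Standing force is 9.4 N, so it's against a stop. The lever is close to the pillar, at (318,180), which makes that stop ambiguous. I'll back off by one tooth and push again well clear of the pillar.

```bash
python3 - <<'E'
from h import *
def plan(a,b,n):
    s=np.linspace(a,b,n+1);P=np.array([pose(x) for x in s]);D=np.diff(P,axis=0)
    print(D.round(4).tolist(),np.rad2deg((a-b)/n).round(2))
plan(.557,.08,8);plan(.08,.30,9)
E
```

```text
[[-0.0039, -0.006], [-0.0036, -0.0062], [-0.0032, -0.0064], [-0.0028, -0.0066], [-0.0024, -0.0067], [-0.002, -0.0069], [-0.0016, -0.007], [-0.0012, -0.0071]] 3.42
[[0.0004, 0.0029], [0.0005, 0.0029], [0.0006, 0.0029], [0.0006, 0.0029], [0.0007, 0.0028], [0.0008, 0.0028], [0.0008, 0.0028], [0.0009, 0.0028], [0.001, 0.0028]] -1.4
```

Emit:
{"api": "jog_arm", "payload": {
  "rows": [-0.0039,-0.006,0,0,0,3.4,0.65,-0.0036,-0.0062,0,0,0,3.4,0.65,-0.0032,-0.0064,0,0,0,3.4,0.65,-0.0028,-0.0066,0,0,0,3.4,0.65,-0.0024,-0.0067,0,0,0,3.4,0.65,-0.002,-0.0069,0,0,0,3.4,0.65,-0.0016,-0.007,0,0,0,3.4,0.65,-0.0012,-0.0071,0,0,0,3.4,0.65]
}}

```text
time_s: 11.43
ee_pos: [0.4898, -0.2209, 0.1395]
eef_rot: [3.007, 1.57, -0.275]
force: [-0.1, -0.1, 0.4]
grip_width: 0.033
```

Emit:
{"api": "jog_arm", "payload": {
  "rows": [0.0004,0.0029,0,0,0,-1.4,0.65,0.0005,0.0029,0,0,0,-1.4,0.65,0.0006,0.0029,0,0,0,-1.4,0.65,0.0006,0.0029,0,0,0,-1.4,0.65]
}}

```text
time_s: 11.77
ee_pos: [0.4921, -0.2091, 0.1395]
eef_rot: [2.955, 1.569, -0.429]
force: [0.6, -0.6, -1.1]
grip_width: 0.0325
```

Emit:
{"api": "jog_arm", "payload": {
  "rows": [0.0007,0.0028,0,0,0,-1.4,0.65]
}}

```text
time_s: 11.85
ee_pos: [0.4928, -0.2062, 0.1396]
eef_rot: [2.96, 1.569, -0.448]
force: [0.1, -1.0, -1.0]
grip_width: 0.033
```

```bash
python3 - <<'E'
from h import *
st()
E
```

```text
t 11.85 p [ 0.4928 -0.2062  0.1396] F [ 0.1 -1.  -1. ] w 0.033 jawphi -2.875 relphi 0.212 r 0.1202 toolx [ 0.001 -0.001 -1.   ] q [-0.46  0.33  1.64  0.    1.17  1.37]
```

Emit:
{"api": "jog_arm", "payload": {
  "rows": [0.0008,0.0028,0,0,0,-1.4,0.65]
}}

```text
time_s: 11.93
ee_pos: [0.4937, -0.2035, 0.1396]
eef_rot: [2.989, 1.569, -0.444]
force: [-0.2, -0.5, -0.5]
grip_width: 0.0332
```

Emit:
{"api": "jog_arm", "payload": {
  "rows": [0.0008,0.0028,0,0,0,-1.4,0.65]
}}

```text
time_s: 12.02
ee_pos: [0.4945, -0.2006, 0.1396]
eef_rot: [3.052, 1.569, -0.405]
force: [-0.0, -0.3, 0.4]
grip_width: 0.0332
```

Emit:
{"api": "jog_arm", "payload": {
  "rows": [0.0009,0.0028,0,0,0,-1.4,0.65]
}}

```text
time_s: 12.1
ee_pos: [0.4953, -0.1978, 0.1396]
eef_rot: [3.057, 1.569, -0.425]
force: [0.8, -0.4, 0.1]
grip_width: 0.033
```

Emit:
{"api": "jog_arm", "payload": {
  "rows": [0.0011,0.0028,0,0,0,-1.4,0.65]
}}

```text
time_s: 12.18
ee_pos: [0.4964, -0.195, 0.1396]
eef_rot: [3.079, 1.569, -0.427]
force: [0.2, -0.7, 0.6]
grip_width: 0.033
```

```bash
python3 - <<'E'
from h import *
st()
p,d=ctrl.camera('wrist');cv2.imwrite('pics/wrist5.png',p[:,:,::-1])
E
```

```text
t 12.18 p [ 0.4964 -0.195   0.1396] F [ 0.2 -0.7  0.6] w 0.033 jawphi -2.777 relphi 0.31 r 0.1202 toolx [ 0.001 -0.001 -1.   ] q [-0.44  0.33  1.65  0.    1.17  1.49]
```

View pics/wrist5.png

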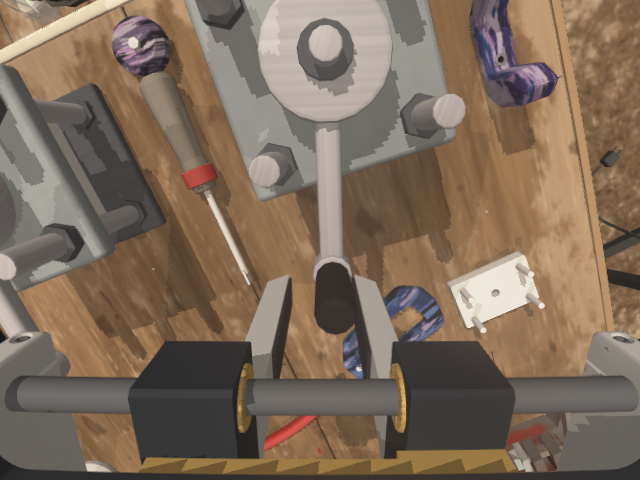

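The ratchet hasn't caught yet. I'll swing back further, so it catches well before the pillar.

```bash
python3 - <<'E'
from h import *
def plan(a,b,n):
    s=np.linspace(a,b,n+1);P=np.array([pose(x) for x in s]);D=np.diff(P,axis=0)
    print(D.round(4).tolist(),np.rad2deg((a-b)/n).round(2))
plan(.31,-.45,8);plan(-.45,.45,36)
E
```

```text
[[-0.0035, -0.0108], [-0.0025, -0.0111], [-0.0014, -0.0113], [-0.0004, -0.0114], [0.0007, -0.0114], [0.0018, -0.0113], [0.0029, -0.011], [0.0039, -0.0107]] 5.44
[[-0.0011, 0.0028], [-0.0011, 0.0028], [-0.001, 0.0028], [-0.0009, 0.0029], [-0.0008, 0.0029], [-0.0008, 0.0029], [-0.0007, 0.0029], [-0.0006, 0.0029], [-0.0005, 0.0029], [-0.0005, 0.003], [-0.0004, 0.003], [-0.0003, 0.003], [-0.0003, 0.003], [-0.0002, 0.003], [-0.0001, 0.003], [-0.0, 0.003], [0.0, 0.003], [0.0001, 0.003], [0.0002, 0.003], [0.0003, 0.003], [0.0003, 0.003], [0.0004, 0.003], [0.0005, 0.003], [0.0006, 0.0029], [0.0006, 0.0029], [0.0007, 0.0029], [0.0008, 0.0029], [0.0009, 0.0029], [0.0009, 0.0029], [0.001, 0.0028], [0.0011, 0.0028], [0.0011, 0.0028], [0.0012, 0.0027], [0.0013, 0.0027], [0.0013, 0.0027], [0.0014, 0.0026]] -1.43
```

Emit:
{"api": "jog_arm", "payload": {
  "rows": [-0.0035,-0.0108,0,0,0,5.4,0.65,-0.0025,-0.0111,0,0,0,5.4,0.65,-0.0014,-0.0113,0,0,0,5.4,0.65,-0.0004,-0.0114,0,0,0,5.4,0.65,0.0007,-0.0114,0,0,0,5.4,0.65,0.0018,-0.0113,0,0,0,5.4,0.65,0.0029,-0.011,0,0,0,5.4,0.65,0.0039,-0.0107,0,0,0,5.4,0.65]
}}

```text
time_s: 12.9
ee_pos: [0.4977, -0.2847, 0.1393]
eef_rot: [2.385, 1.57, -0.36]
force: [-0.8, 0.4, 0.2]
grip_width: 0.033
```

Emit:
{"api": "jog_arm", "payload": {
  "rows": [-0.0011,0.0028,0,0,0,-1.4,0.65,-0.0011,0.0028,0,0,0,-1.4,0.65,-0.001,0.0028,0,0,0,-1.4,0.65,-0.0009,0.0029,0,0,0,-1.4,0.65]
}}

```text
time_s: 13.23
ee_pos: [0.4937, -0.2729, 0.1392]
eef_rot: [2.362, 1.57, -0.487]
force: [0.6, -0.6, -1.4]
grip_width: 0.0331
```

Emit:
{"api": "jog_arm", "payload": {
  "rows": [-0.0008,0.0029,0,0,0,-1.4,0.65,-0.0008,0.0029,0,0,0,-1.4,0.65]
}}

```text
time_s: 13.4
ee_pos: [0.4921, -0.267, 0.1393]
eef_rot: [2.406, 1.57, -0.491]
force: [0.6, 0.4, -1.5]
grip_width: 0.0326
```

Emit:
{"api": "jog_arm", "payload": {
  "rows": [-0.0007,0.0029,0,0,0,-1.4,0.65,-0.0006,0.0029,0,0,0,-1.4,0.65]
}}

```text
time_s: 13.57
ee_pos: [0.4909, -0.2612, 0.1394]
eef_rot: [2.469, 1.57, -0.477]
force: [0.8, 0.1, -0.1]
grip_width: 0.0324
```

Emit:
{"api": "jog_arm", "payload": {
  "rows": [-0.0005,0.0029,0,0,0,-1.4,0.65,-0.0005,0.003,0,0,0,-1.4,0.65]
}}

```text
time_s: 13.73
ee_pos: [0.4899, -0.2553, 0.1394]
eef_rot: [2.523, 1.569, -0.472]
force: [0.7, 0.5, -0.3]
grip_width: 0.0328
```

Emit:
{"api": "jog_arm", "payload": {
  "rows": [-0.0004,0.003,0,0,0,-1.4,0.65,-0.0003,0.003,0,0,0,-1.4,0.65]
}}

```text
time_s: 13.9
ee_pos: [0.4892, -0.2494, 0.1394]
eef_rot: [2.533, 1.569, -0.511]
force: [0.3, -1.9, 0.3]
grip_width: 0.0328
```

Emit:
{"api": "jog_arm", "payload": {
  "rows": [-0.0003,0.003,0,0,0,-1.4,0.65]
}}

```text
time_s: 13.98
ee_pos: [0.489, -0.2465, 0.1394]
eef_rot: [2.47, 1.569, -0.598]
force: [2.4, -4.4, -3.4]
grip_width: 0.0328
```

Emit:
{"api": "jog_arm", "payload": {
  "rows": [-0.0002,0.003,0,0,0,-1.4,0.65]
}}

```text
time_s: 14.07
ee_pos: [0.489, -0.2439, 0.1394]
eef_rot: [2.381, 1.568, -0.712]
force: [3.6, -6.8, -2.9]
grip_width: 0.033
```

Emit:
{"api": "jog_arm", "payload": {
  "rows": [-0.0001,0.003,0,0,0,-1.4,0.65]
}}

```text
time_s: 14.15
ee_pos: [0.489, -0.2413, 0.1394]
eef_rot: [2.309, 1.567, -0.809]
force: [3.3, -10.5, -5.5]
grip_width: 0.0328
```

Emit:
{"api": "jog_arm", "payload": {
  "rows": [0,0.003,0,0,0,-1.4,0.65]
}}

```text
time_s: 14.23
ee_pos: [0.489, -0.2387, 0.1394]
eef_rot: [2.271, 1.567, -0.871]
force: [5.2, -13.3, -5.5]
grip_width: 0.0329
```

The same steep rise appears mid-swing, clear of the pillars. I'll push slightly more and hold.

Emit:
{"api": "jog_arm", "payload": {
  "rows": [0,0.003,0,0,0,-0.7,0.65]
}}

```text
time_s: 14.32
ee_pos: [0.489, -0.2361, 0.1394]
eef_rot: [2.184, 1.566, -0.971]
force: [4.0, -16.9, -6.0]
grip_width: 0.0329
```

Emit:
{"api": "jog_arm", "payload": {
  "rows": [0,0,0,0,0,0,0.65,0,0,0,0,0,0,0.65]
}}

```text
time_s: 14.48
ee_pos: [0.4889, -0.2361, 0.1394]
eef_rot: [2.178, 1.566, -0.975]
force: [4.1, -15.0, -4.7]
grip_width: 0.033
```

```bash
python3 - <<'E'
from h import *
st()
p,d=ctrl.camera('wrist');cv2.imwrite('pics/wrist6.png',p[:,:,::-1])
m=ctrl.camera_model("top")
for k in range(2):
  p,d=ctrl.camera('top');C=cloud(m,d);Z=C[:,:,2]
  for n,u,v in(("L",252,210),("R",384,216)):
    w=np.zeros_like(Z,bool);w[v-8:v+9,u-8:u+9]=1;w&=Z>.140
    print(n,w.sum(),np.percentile(Z[w],[50,75,90]).round(4))
E
```

```text
t 14.48 p [ 0.4889 -0.2361  0.1394] F [  4.1 -15.   -4.7] w 0.033 jawphi -3.13 relphi -0.04 r 0.1199 toolx [ 0.003 -0.004 -1.   ] q [-0.52  0.35  1.62 -0.    1.17  1.07]
L 62 [0.1449 0.146  0.1469]
R 58 [0.1443 0.1455 0.1468]
L 60 [0.1446 0.1458 0.1465]
R 58 [0.1443 0.1453 0.1459]
```

View pics/wrist6.png

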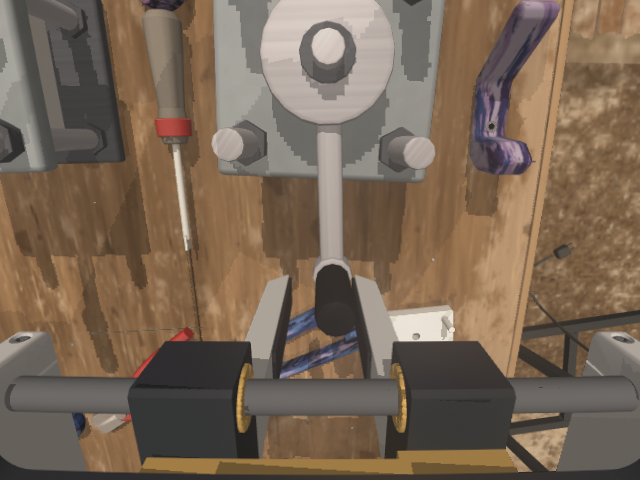

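It holds 15.7 N standing still mid-swing, and the screw ends are at equal height, so the press is tight. I'll back off and withdraw.

Emit:
{"api": "jog_arm", "payload": {
  "rows": [0,-0.003,0,0,0,0,0.65,0,-0.003,0,0,0,0,0.6,0,-0.002,0,0,0,0,0.5,0,0,0,0,0,0,0.45,0,0,0,0,0,0,0.45]
}}

```text
time_s: 15.05
ee_pos: [0.4884, -0.2424, 0.1389]
eef_rot: [-2.985, 1.57, 0.146]
force: [0.6, 0.7, -0.5]
grip_width: 0.0517
```

```bash
python3 - <<'E'
from h import *
st()
p,d=ctrl.camera('wrist');cv2.imwrite('pics/wrist7.png',p[:,:,::-1])
E
```

```text
t 15.05 p [ 0.4884 -0.2424  0.1389] F [ 0.6  0.7 -0.5] w 0.0517 jawphi -3.131 relphi -0.092 r 0.1205 toolx [ 0.  0. -1.] q [-0.53  0.35  1.61  0.    1.18  1.05]
```

View pics/wrist7.png

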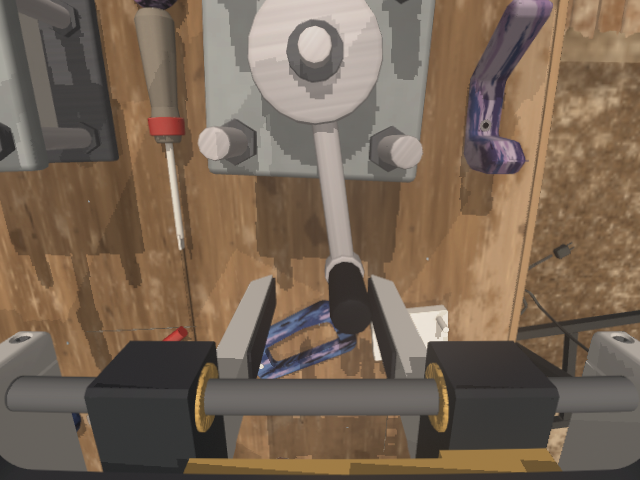

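Emit:
{"api": "jog_arm", "payload": {
  "rows": [0,-0.004,0,0,0,0,0.45,0,-0.004,0,0,0,0,0.45,0,0,0,0,0,0,0.45,0,0,0.015,0,0,0,0.45,0,0,0.025,0,0,0,0.45,0,0,0.03,0,0,0,0.45,0,0,0.03,0,0,0,0.45,0,0,0.02,0,0,0,0.45]
}}

```text
time_s: 15.77
ee_pos: [0.4887, -0.2508, 0.2614]
eef_rot: [2.639, 1.568, -0.513]
force: [0.0, 0.7, 1.2]
grip_width: 0.0517
```

Emit:
{"api": "jog_arm", "payload": {
  "rows": [-0.02,0,0.02,0,0,0,0.45,-0.02,0,0.02,0,0,0,0.45,-0.02,0,0.02,0,0,0,0.45,-0.02,0,0.01,0,0,0,0.45,0,0,0,0,0,0,0.45,0,0,0,0,0,0,0.45]
}}

```text
time_s: 16.27
ee_pos: [0.4083, -0.2508, 0.329]
eef_rot: [2.605, 1.569, -0.548]
force: [0.9, -0.8, 0.1]
grip_width: 0.0517
```

```bash
python3 - <<'E'
from h import *
st()
p,d=ctrl.camera('side');cv2.imwrite('pics/side8.png',cv2.resize(p[165:365,260:420],None,fx=3,fy=3)[:,:,::-1])
m=ctrl.camera_model("top")
for k in range(2):
  p,d=ctrl.camera('top');C=cloud(m,d);Z=C[:,:,2]
  for n,u,v in(("L",252,210),("R",384,216),("gripL",245,276)):
    w=np.zeros_like(Z,bool);w[v-8:v+9,u-8:u+9]=1;w&=Z>.140
    print(n,w.sum(),np.percentile(Z[w],[50,75,90]).round(4),np.median(C[w],0).round(4))
E
```

```text
t 16.27 p [ 0.4083 -0.2508  0.329 ] F [ 0.9 -0.8  0.1] w 0.0517 jawphi -3.13 relphi -0.119 r 0.201 toolx [ 0.001 -0.001 -1.   ] q [-0.63  0.07  1.51  0.    1.56  0.95]
L 60 [0.1445 0.1459 0.1466] [0.6163 0.0029 0.1445]
R 60 [0.1443 0.1451 0.146 ] [ 0.6084 -0.2392  0.1443]
gripL 127 [0.1761 0.1775 0.1782] [0.4961 0.007  0.1761]
L 60 [0.1447 0.1458 0.1466] [0.6163 0.0028 0.1447]
R 59 [0.1442 0.1453 0.1462] [ 0.6098 -0.2391  0.1442]
gripL 127 [0.1757 0.1769 0.1776] [0.4961 0.0071 0.1757]
```

View pics/side8.png

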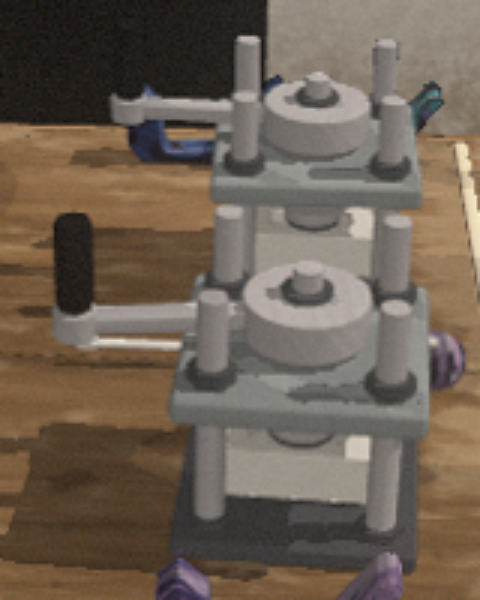

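Both pads are down on their moulds, the screw ends are level, the other press's grip hasn't moved, and the arm is clear.

```bash
python3 -c "
from station import ctrl
print(ctrl.hand_in())"
```

```text
the job is handed in; nothing more can be done
None
```

The slack press was the robot's right-hand one (y ≈ −0.24), with its screw end about 8 mm higher than the other's. I ratcheted it tight and handed the job in at about 16.4 s; no verdict is reported.

**How it went:** I held the grip loosely between the fingers and made three driving strokes at about 6 N. At the end of the third, the force rose to 12 N and stayed at 9 N standing still. The lever was close to the pillar there, so that reading was ambiguous. The first re-check, from a short back-swing, did not catch the ratchet. After a longer back-swing, the push rose mid-swing, clear of the pillars, to about 18 N and held at about 16 N standing still.

**Last checks:**
- **Screw ends:** both at about 0.1445 m, level to within about 0.5 mm. That is coarser than the 0.3 mm limit, so I relied on the push force as proof that the press is tight.
- **Side view:** both pads appear down on their moulds.
- **Other press:** its grip reads within 1 mm of where it started.
- **Arm:** clear of everything, with wrist force around 1 N.

**Odd finding:** against the stop the tool still moved about 1 mm per newton, and the lever sprang back a little on release. The force therefore rose more softly than a "hard stop" suggests.

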